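# Tag scan and hardness reading on the sloping sample board

### The job

Take the hand hardness meter out of its wooden block and read the sample's patterned tag with it: hold the meter upright and steady for about two seconds with its tip some 4 cm above the middle of the tag, without touching it. Then set the tip in the middle of the round ring on the sloping sample board, the meter square to the sloping face, and press gently until the sprung plunger is about half way in. Finish while still holding the meter like that, pressed on the ring, and leave the other things on the table alone.

Things in the scene. Friction and masses are not known exactly. Their poses are not given: they have to be found in the camera images.
- meter: loose hand meter, 85-155 g, upright, tip down in the holder. Grey flat-sided body 28 mm along its x, 34 along its y, 85 tall, to be grasped 58-68 mm above its shoulder; below it a round steel nose 20 mm wide, 30 long, then an 8 mm plunger, 20 mm out. Origin: on the axis at the shoulder (underside of the grey body); z up the axis, away from the tip. Lift 50 mm to clear the block. It reads along the plunger.
- meter_tip (a point): rounded end of the plunger, on the meter's axis, 50 mm below the meter's origin with the plunger out; axes as the meter's
- meter_plunger (a joint): how far the plunger is pushed into the nose, m: 0 = fully out, 0.012 = fully in (stop). Spring of 350 N/m, no preload: half way (6 mm) takes about 2.1 N, the stop about 4.2 N
- holder: fixed wooden block 70 x 70 mm, 62 mm tall, origin under its centre, with an upright 26 mm square well through its middle; the meter's nose hangs in the well and its shoulder rests on the rim, so the meter's origin starts at z = 62 mm
- tag: fixed flat wooden carrier 60 x 60 mm, 6 mm thick, lying on the table, with a 44 mm white paper tag printed with a black square pattern; origin under its centre
- tag_centre (a point): middle of the tag's face, z up (6.5 mm above the table)
- stand: fixed wooden stand with a pale sample board, 120 mm up the slope, 240 mm wide along the stand's y, tilted 20 degrees: it rises to the stand's +x, its face leans to -x. Origin under its centre, 55 mm below the middle of the board's face. A ring, a square and a cross of dark wire, 1 mm proud, lie in a level row along y across the middle, 65 mm apart, in varying order
- mark_ring: the round ring mark, 21 mm across its centre line, inside about 19 mm; origin at its centre on the board's face; its z is vertical, its yaw is the stand's
- ring_spot (a point): the centre of the ring on the board's face; its z is the normal of the sloping face (20 degrees from vertical, outward), its y lies level along the row of marks, its x points up the slope
- mark_square: the square mark, 19 mm wide, not the one to probe; origin at its centre on the board's face
- mark_cross: the cross mark, 22 mm wide, not the one to probe; origin at its centre on the board's face
- cap_punch: loose brass cap punch, 21 mm round, 49 mm tall, standing; bystander; origin under its centre
- coffee_cup: loose green coffee cup, 65 x 91 x 52 mm; bystander; origin under its centre
- pencil: loose green pencil, 112 mm long, 7 mm thick, lying; bystander; origin under its middle
There are look-alikes about, which are no part of the job. Several things have the shape of the tag; the one meant has the colours described above.

How it is judged:
By the outcome, as a careful person would: the job done as asked, in the order asked, and still so for the second after the job is handed in, while the arm keeps its last pose, push and grip.
It also fails if it takes over 48 s, if anything falls off the work surface, if the arm or the gripper's body presses on something with over 40 N, if the wrist force passes 120 N, or if a joint passes its speed limit or range.

### The arm

A 7-joint arm with a two-finger parallel gripper is mounted at the origin on a cart in front of the work surface, level with it; the furniture and walls round the work are solid. World frame = base frame: x ahead of the robot, y to its left, z up, the work surface at z = 0. Lengths are in m, angles in rad, forces in N, time in s.
With the tool pointing down it reaches from about 0.425 to 0.825 m from the base axis. Payload 3.6 kg.
Tool frame: the origin (TCP) lies between the finger pads; the fingertips stand 22 mm ahead of it and the grasp point (between the pads) lies 3 mm ahead of it; z points along the fingers, y is the direction in which the jaws open and shut (so a half turn about z gives the same grasp; the last joint's range is limited). The gripper opens to 85 mm and grips with 20 to 120 N. Pads are 22 mm wide; open, the fingers measure 114 mm over their backs; the gripper's body (76 mm by 85 mm) begins 54 mm behind the grasp point. The pads swing forward as they close: fully open they stand 13 mm farther back than shut.
Start: joints at [1.151, 0.615, -0.013, 1.423, 0.008, 1.103, -0.04], TCP at [0.249, -0.6, 0.253] pointing down, gripper open.
Joint ranges: [-3.12, 3.12], [-0.3, 2.06], [-1.34, 1.32], [0.26, 2.42], [-1.36, 4.5], [0.01, 1.98], [-2.84, 2.84]. Speed limits (rad/s): [2.79, 2.79, 3.14, 3.14, 3.14, 3.14, 3.14].

### API

Orientations are given as a rotation vector (axis times angle).
In Python, from plant import r gives the robot as it stands.
- The arm moves only by the shell command python3 -m inch 'ROWS' [FORCE]. ROWS is JSON, a list of rows, each a list of 3 entries, a list of its own where there are three numbers: the closure, from 0 (fully open) to 1 (shut), then the shift along the world's x, y, z in cm, then the turn about the world's z in units of 6 degrees (1.0 is 6 degrees). A call has 1 to 5 rows; each row shifts and turns the commanded pose from where the row before left it; what a row does not reach is not made up. A row lasts 1/8 s, in which the tool goes at most 62.5 mm and 10.7 degrees, less where a joint would pass 70% of its speed; a pose out of reach is approached as far as the arm can. A call is refused whole if a number of a shift passes 6.25 or a number of a turn 1, either way. A call with a gripper value outside its range is refused whole. The fingers move at their own pace and stop on an object; FORCE is the grip in N (left out, the last holds). Time passes only in rows, so rows that do not move let the fingers close. It gives the time, the measured TCP pose, the force and the opening at its end, in the units of the state.
- r.get_obs(): the state, without advancing time (a new reading comes with each control period).
- r.camera(name): name is "side" or "top" or "wrist"; returns the picture (384x512x3 uint8, red, green, blue); there is no depth.
- r.get_calibration(name): a dict with "fx", "fy", "cx", "cy" (pixels), "dist" ([k1, k2, p1, p2, k3] as OpenCV has them; the pictures are not rectified), "rvec" (rotation vector, rad) and "tvec" (3), from world to camera coordinates, as OpenCV has them; the wrist camera has in their place "T_tool_cam" (4x4, takes a point from camera to tool coordinates, whose origin is the TCP and whose axes are the flange's). Camera axes: x right, y down, z forward; pixel columns grow to the right and rows downward; lengths in m; the calibration is good to about 2 mm. A picture is of the moment at which its call begins: read the wrist's pose just before it. get_calibration takes no time and is no camera call.
- r.hand_in(): hands the job in, once; it reports no verdict.
The state is a dict: "time": time; "q": joint angles; "qd": joint speeds; "joint_torque": joint torques, N m; "tcp_pos": TCP position; "tool_rot": TCP orientation; "force": force on the tool from outside, world axes, zero at the start; "torque": the same for the moment, N m; "finger_gap": finger opening in m.
Only numpy, scipy, OpenCV 4.12 (cv2) and the standard library are available. Lean on these libraries where they do the work, as an engineer would, in place of code of your own. Each camera call takes 0.05 s, during which the arm holds its last target. There are 200 camera calls.

## Working session

There is one attempt and no reset: what is moved stays moved. The work goes in short steps, Python scripts to look and compute and a shell command to move; the robot and the scene stay as the last step left them, time stands still between calls to the robot, and variables do not carry over. Pictures are saved under pics/ and viewed, about 8 in all and at most 12, crops included, and the job is handed in when it is done.

```bash
ls; mkdir -p pics
cat > h.py <<'E'
import numpy as np, cv2
from plant import r
from scipy.spatial.transform import Rotation as R
def ext(n,obs=None):
    c=r.get_calibration(n); K=np.array([[c['fx'],0,c['cx']],[0,c['fy'],c['cy']],[0,0,1]]); d=np.array(c['dist'])
    if 'rvec' in c:
        M=np.eye(4); M[:3,:3]=cv2.Rodrigues(np.array(c['rvec']))[0]; M[:3,3]=c['tvec']; T=np.linalg.inv(M)
    else:
        o=obs; B=np.eye(4); B[:3,:3]=R.from_rotvec(o['tool_rot']).as_matrix(); B[:3,3]=o['tcp_pos']; T=B@np.array(c['T_tool_cam'])
    return K,d,T
def ray(n,uv,obs=None):
    K,d,T=ext(n,obs); p=cv2.undistortPoints(np.array(uv,float).reshape(-1,1,2),K,d)[:,0]
    v=np.c_[p,np.ones(len(p))]@T[:3,:3].T; return T[:3,3],v/np.linalg.norm(v,axis=1)[:,None]
def onz(n,uv,z,obs=None):
    o,v=ray(n,uv,obs); return o+v*((z-o[2])/v[:,2])[:,None]
def proj(n,P,obs=None):
    K,d,T=ext(n,obs); M=np.linalg.inv(T); return cv2.projectPoints(np.array(P,float).reshape(-1,3),cv2.Rodrigues(M[:3,:3])[0],M[:3,3],K,d)[0][:,0]
def tri(obsv):
    A=np.zeros((3,3));b=np.zeros(3)
    for n,uv,ob in obsv:
        o,v=ray(n,[uv],ob); Q=np.eye(3)-np.outer(v[0],v[0]); A+=Q;b+=Q@o
    return np.linalg.solve(A,b)
def save(n,f): 
    im=r.camera(n); cv2.imwrite('pics/'+f,im[:,:,::-1]); return im
E
python3 - <<'E'
from h import *
print({k:np.round(v,3) for k,v in r.get_obs().items()})
a=save('top','top0.png');b=save('side','side0.png')
for n in('top','side'): print(n,np.round(ext(n)[2],3).tolist(), r.get_calibration(n)['fx'])
print(r.get_calibration('wrist'))
cv2.imwrite('pics/topbig.png',cv2.resize(a,(800,600),interpolation=cv2.INTER_CUBIC)[:,:,::-1])
cv2.imwrite('pics/sidebig.png',cv2.resize(b,(800,600),interpolation=cv2.INTER_CUBIC)[:,:,::-1])
E
```

```text
pics
{'time': np.float64(0.0), 'q': array([ 1.151,  0.616, -0.013,  1.425,  0.008,  1.103, -0.04 ]), 'qd': array([-0.001,  0.001, -0.   ,  0.   ,  0.001, -0.002,  0.001]), 'joint_torque': array([ 0.0000e+00, -4.6921e+01,  2.6000e-01, -1.7103e+01,  1.0000e-02,
        1.0000e-02,  0.0000e+00]), 'tcp_pos': array([ 0.249, -0.6  ,  0.252]), 'tool_rot': array([-3.079e+00, -6.130e-01,  1.000e-03]), 'force': array([-0.387,  0.951, -0.292]), 'torque': array([ 0.02 , -0.003, -0.018]), 'finger_gap': np.float64(0.085)}
top [[0.005, -0.993, 0.116, 0.361], [-1.0, -0.005, -0.003, -0.028], [0.003, -0.116, -0.993, 1.613], [0.0, 0.0, 0.0, 1.0]] 409.5642018203386
side [[-0.734, -0.472, 0.489, -0.322], [-0.679, 0.528, -0.51, 0.886], [-0.017, -0.706, -0.708, 1.347], [0.0, 0.0, 0.0, 1.0]] 439.1172815444727
{'fx': 290.0533149589065, 'fy': 290.0533149589065, 'cx': 256.2854569083044, 'cy': 193.33180597906454, 'dist': array([-0.06812417,  0.        ,  0.        ,  0.        ,  0.        ]), 'T_tool_cam': array([[ 4.27090428e-05, -9.49592705e-01, -3.13486352e-01,
         8.03866176e-02],
       [ 9.99999981e-01,  1.00689271e-04, -1.68762545e-04,
         5.08160085e-04],
       [ 1.91820394e-04, -3.13486339e-01,  9.49592691e-01,
        -1.21293999e-01],
       [ 0.00000000e+00,  0.00000000e+00,  0.00000000e+00,
         1.00000000e+00]])}
```

View pics/topbig.png

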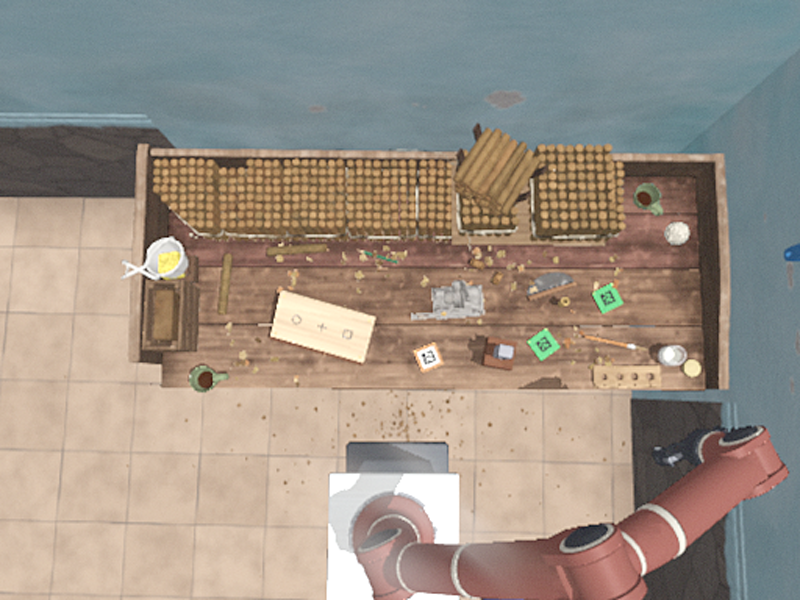

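View pics/sidebig.png

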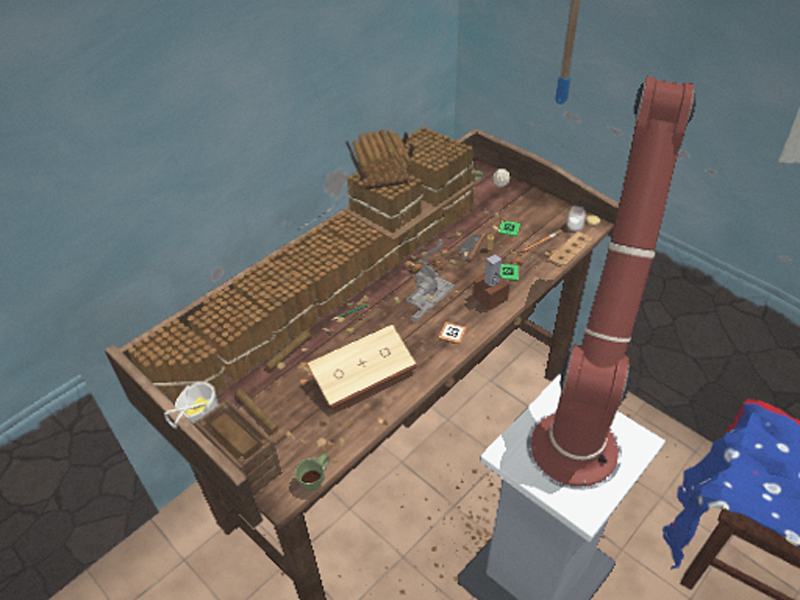

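Run:
```python
from h import *
a=cv2.imread('pics/top0.png');b=cv2.imread('pics/side0.png')
c1=cv2.resize(a[180:245,170:365],None,fx=4,fy=4,interpolation=cv2.INTER_CUBIC)
c2=cv2.resize(b[140:265,190:345],None,fx=2.6,fy=2.6,interpolation=cv2.INTER_CUBIC)
W=np.zeros((600,800,3),np.uint8);W[:260,:780]=c1;W[265:265+c2.shape[0],:c2.shape[1]]=c2
cv2.imwrite('pics/crop1.png',W)
for n,im in(('top',a),('side',b)):
    hsv=cv2.cvtColor(im,cv2.COLOR_BGR2HSV)
    m=cv2.inRange(hsv,(12,25,175),(32,140,255)); 
    if n=='top': m[256:]=0
    else: m[:,300:]=0; 
    m=cv2.morphologyEx(m,cv2.MORPH_CLOSE,np.ones((7,7)))
    cs=max(cv2.findContours(m,cv2.RETR_EXTERNAL,cv2.CHAIN_APPROX_NONE)[0],key=cv2.contourArea)
    q=cv2.approxPolyDP(cv2.convexHull(cs),8,True)[:,0]; print(n,cv2.contourArea(cs),q.tolist())
```

```text
top 42804.0 [[462, 99], [445, 248], [0, 255], [0, 127], [90, 92], [313, 84]]
side 10067.0 [[210, 383], [197, 323], [219, 290], [299, 239], [299, 383]]
```

View pics/crop1.png

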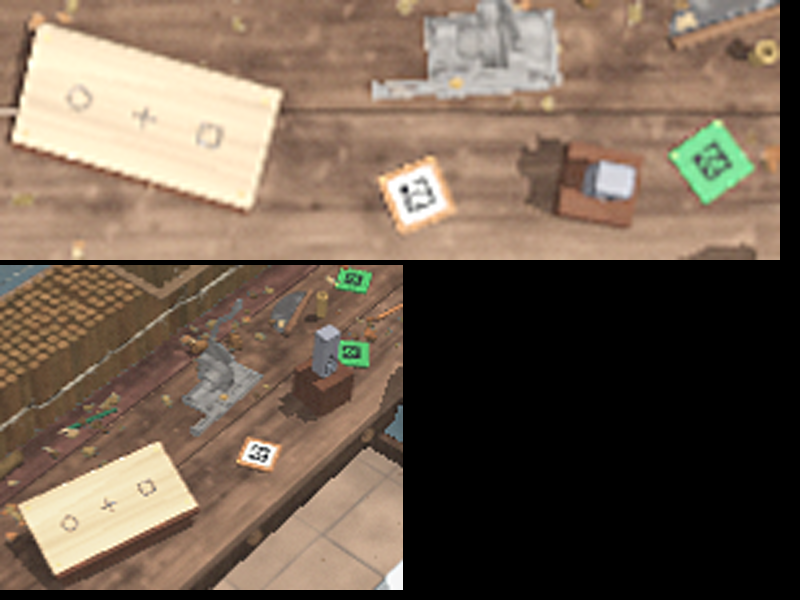

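```bash
cat > m.py <<'E'
from h import *
T=lambda x,y:(x/4+170-.375,y/4+180-.375)
S=lambda x,y:(x/2.6+190-.3,(y-265)/2.6+140-.3)
E
python3 - <<'E'
from m import *
P={}
for k,t,s in [('A',(36,20),(18,508)),('B',(283,92),(160,443)),('C',(249,210),(199,507)),('D',(13,142),(57,576)),('ring',(79,97),(69,523)),('cross',(143,117),(108,504)),('square',(209,134),(147,487)),('tag',(416,194),(259,453)),('mtop',(613,179),(326,330))]:
    p=tri([('top',T(*t),None),('side',S(*s),None)]);P[k]=p
    e=[np.round(proj(n,p)[0]-np.array(q),1).tolist() for n,q in(('top',T(*t)),('side',S(*s)))]
    print(k,np.round(p,4),e)
print('AB',np.linalg.norm(P['A']-P['B']),'AD',np.linalg.norm(P['A']-P['D']),np.linalg.norm(P['B']-P['C']))
rw=P['ring']-P['square'];print('row',rw,np.linalg.norm(rw),'stand yaw deg',np.degrees(np.arctan2(-rw[0],rw[1])))
print('tag',onz('top',[T(416,194)],.0065),onz('side',[S(259,453)],.0065))
print('mtop',onz('top',[T(613,179)],.147),onz('side',[S(326,330)],.147))
# holder top corners in top crop z=.062
print('holder',onz('top',[T(567,143),T(641,152),T(630,225),T(557,214)],.062))
E
```

```text
A [0.5977 0.2766 0.0648] [[0.4, 0.5], [-0.6, -0.1]]
B [0.5314 0.0414 0.0637] [[0.1, 0.1], [-0.1, -0.0]]
C [0.4206 0.0746 0.0288] [[0.1, 0.1], [-0.1, -0.0]]
D [0.4855 0.3044 0.0278] [[0.0, 0.0], [-0.0, -0.0]]
ring [0.5275 0.2378 0.0518] [[-0.1, -0.1], [0.1, 0.0]]
cross [0.5085 0.1758 0.0552] [[-0.1, -0.1], [0.2, 0.0]]
square [0.4918 0.1121 0.0518] [[0.1, 0.1], [-0.2, -0.0]]
tag [ 0.4381 -0.0873  0.0043] [[0.1, 0.1], [-0.1, -0.0]]
mtop [ 0.4466 -0.2574  0.1482] [[-0.2, -0.2], [0.2, 0.0]]
AB 0.24435695536223148 AD 0.12128912824639332 0.12076308598778528
row [3.56579387e-02 1.25656096e-01 2.67664408e-05] 0.1306175480521964 stand yaw deg -15.84256571552169
tag [[ 0.43830741 -0.08698666  0.0065    ]] [[ 0.43656661 -0.08586992  0.0065    ]]
mtop [[ 0.44591131 -0.25814664  0.147     ]] [[ 0.44799194 -0.25796267  0.147     ]]
holder [[ 0.48475368 -0.2282446   0.062     ]
 [ 0.47656848 -0.2984044   0.062     ]
 [ 0.40748202 -0.28699482  0.062     ]
 [ 0.41748024 -0.21815458  0.062     ]]
```

```bash
python3 -m inch '[[0,[2.2,3.8,0],-0.56],[0,[2.2,3.8,0],-0.56],[0,[2.2,3.8,0],-0.56],[0,[2.2,3.8,0],-0.56],[0,[2.2,3.8,0],-0.56]]' && python3 -m inch '[[0,[2.2,3.8,0],-0.57],[0,[2.2,3.8,0],-0.57],[0,[2.2,3.8,0],-0.57],[0,[2.2,3.8,0],-0.57],[0,[0,0,0],0]]'
python3 - <<'E'
from h import *
o=r.get_obs(); np.save('o1.npy',o,allow_pickle=True); im=save('wrist','w1.png'); print(o['tcp_pos'],o['tool_rot'])
print(proj('wrist',[[.4466,-.258,.147],[.4466,-.258,.062]],o))
E
```

```text
time: 0.72
tcp_pos: [0.3593, -0.4089, 0.2529]
tool_rot: [-3.137, -0.153, 0.001]
force: [0.4, -0.4, 0.2]
finger_gap: 0.0854
time: 1.35
tcp_pos: [0.4491, -0.2537, 0.2529]
tool_rot: [-3.132, 0.204, -0.0]
force: [0.4, 0.1, -0.1]
finger_gap: 0.0852
[ 0.44905015 -0.25374595  0.25286787] [-3.13194906e+00  2.04401698e-01 -3.11907627e-04]
[[261.54478122 201.91215489]
 [260.46925635 175.78010678]]
```

View pics/w1.png

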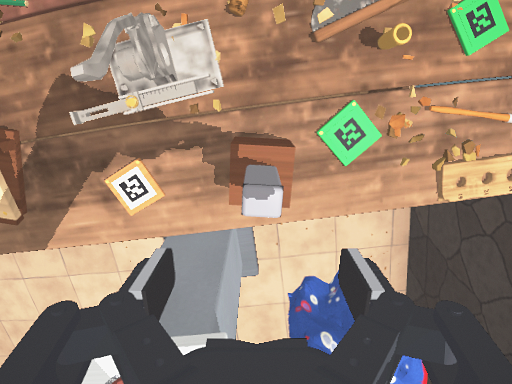

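Run:
```python
from m import *
o=np.load('o1.npy',allow_pickle=True).item(); a=cv2.imread('pics/w1.png')
g=cv2.cvtColor(a,cv2.COLOR_BGR2HSV)
m=cv2.inRange(g,(95,5,150),(140,60,255)); m[:185]=0;m[225:]=0;m[:,:235]=0;m[:,290:]=0
cs=max(cv2.findContours(m,cv2.RETR_EXTERNAL,cv2.CHAIN_APPROX_NONE)[0],key=cv2.contourArea)
print(cv2.approxPolyDP(cv2.convexHull(cs),3,True)[:,0].tolist(),cv2.minAreaRect(cs))
q=[(244,193),(283,193),(281,218),(242,215)]
P=onz('wrist',q,.147,o);print(P,P.mean(0),onz('wrist',[(263,205)],.147,o))
print('tag',onz('wrist',[(134,187)],.0065,o))
w=cv2.inRange(g,(0,0,190),(180,40,255)); w[:155]=0;w[220:]=0;w[:,:100]=0;w[:,170:]=0
w=cv2.morphologyEx(w,cv2.MORPH_CLOSE,np.ones((9,9)))
cs=max(cv2.findContours(w,cv2.RETR_EXTERNAL,cv2.CHAIN_APPROX_NONE)[0],key=cv2.contourArea);M=cv2.moments(cs);c=(M['m10']/M['m00'],M['m01']/M['m00']);print(c,onz('wrist',[c],.0065,o))
z=cv2.resize(a[180:225,225:300],None,fx=8,fy=8,interpolation=cv2.INTER_CUBIC);cv2.imwrite('pics/w1c.png',z)
```

```text
[[281, 188], [279, 216], [242, 212], [245, 187]] ((261.7312927246094, 200.85850524902344), (38.67643356323242, 30.382932662963867), 4.5739216804504395)
[[ 0.45621882 -0.24462423  0.147     ]
 [ 0.45207328 -0.27651855  0.147     ]
 [ 0.43004763 -0.27258041  0.147     ]
 [ 0.43703852 -0.24013655  0.147     ]] [ 0.44384456 -0.25846493  0.147     ] [[ 0.44371893 -0.25886528  0.147     ]]
tag [[ 0.4387463  -0.08636768  0.0065    ]]
(133.62225573990278, 187.74928774928773) [[ 0.43778754 -0.08557452  0.0065    ]]
```

View pics/w1c.png

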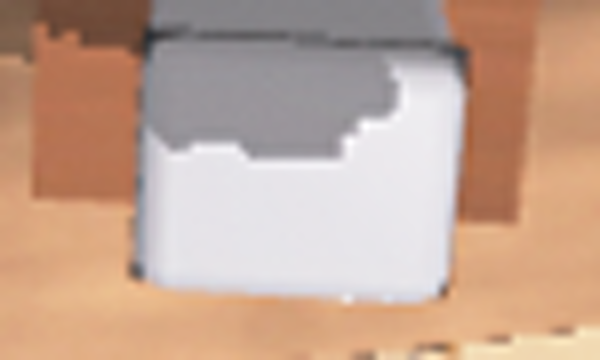

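```bash
python3 -m inch '[[0,[-0.1,-0.2,-2],-0.4],[0,[-0.1,-0.23,-3],0],[0,[0,0,-3],0],[0,[0,0,-2.5],0],[0,[0,0,-2],0]]' 40 && python3 -m inch '[[0,[0,0,0],0],[1,[0,0,0],0],[1,[0,0,0],0],[1,[0,0,0],0],[1,[0,0,0],0]]' 40 && python3 -m inch '[[1,[0,0,0],0],[1,[0,0,0],0],[1,[0,0,1],0]]' 40
```

```text
time: 2.02
tcp_pos: [0.4434, -0.2644, 0.1271]
tool_rot: [3.128, -0.288, -0.003]
force: [0.7, 0.1, -0.2]
finger_gap: 0.0853
time: 2.65
tcp_pos: [0.4452, -0.2618, 0.1286]
tool_rot: [-3.128, 0.282, -0.001]
force: [0.8, 3.2, 0.2]
finger_gap: 0.0336
time: 3.02
tcp_pos: [0.4439, -0.2618, 0.1375]
tool_rot: [-3.127, 0.283, 0.005]
force: [0.6, 3.0, -4.1]
finger_gap: 0.0335
```

```bash
python3 -m inch '[[1,[0,0.3,0],0],[1,[0,0,1.5],0],[1,[0,0,1.5],0],[1,[0,0,1.5],0],[1,[0,0,1.5],0]]' 40 && python3 -m inch '[[1,[-0.1,1.8,0],0],[1,[-0.1,2.3,0],0],[1,[-0.1,2.3,0],0],[1,[-0.1,2.3,0],0],[1,[-0.1,2.3,0],0]]' && python3 -m inch '[[1,[-0.1,2.3,0],0],[1,[-0.1,2.3,0],0],[1,[0,1.7,0],0],[1,[0,0,0],0],[1,[0,0,0],0]]'
python3 - <<'E'
from h import *
o=r.get_obs(); np.save('o2.npy',o,allow_pickle=True)
a=save('top','top2.png');b=save('side','side2.png');w=save('wrist','w2.png')
print(o['tcp_pos'],o['tool_rot'],o['force'])
W=np.zeros((600,800,3),np.uint8)
W[:384,:]=cv2.resize(w,(800,600))[100:484]
pt=proj('top',[.438,-.0865,.08])[0].astype(int);ps=proj('side',[.438,-.0865,.08])[0].astype(int);print(pt,ps)
W[385:600,:300]=cv2.resize(a[pt[1]-36:pt[1]+36,pt[0]-50:pt[0]+50],(300,215),interpolation=cv2.INTER_CUBIC)
W[385:600,310:700]=cv2.resize(b[ps[1]-36:ps[1]+36,ps[0]-65:ps[0]+65],(390,215),interpolation=cv2.INTER_CUBIC)
cv2.imwrite('pics/c2.png',W[:,:,::-1])
E
```

```text
time: 3.65
tcp_pos: [0.4449, -0.2601, 0.1998]
tool_rot: [3.128, -0.284, 0.002]
force: [-0.5, -0.4, -1.8]
finger_gap: 0.0336
time: 4.28
tcp_pos: [0.4391, -0.1474, 0.198]
tool_rot: [-3.128, 0.282, 0.002]
force: [-0.2, 0.5, -1.3]
finger_gap: 0.0336
time: 4.9
tcp_pos: [0.4375, -0.087, 0.1982]
tool_rot: [3.128, -0.284, -0.0]
force: [0.0, -1.0, -1.5]
finger_gap: 0.0338
[ 0.43748778 -0.08703004  0.19822926] [ 3.12833559e+00 -2.84143483e-01 -4.48464831e-04] [ 0.026489   -0.99349353 -1.46413776]
[274 227] [289 199]
```

View pics/c2.png

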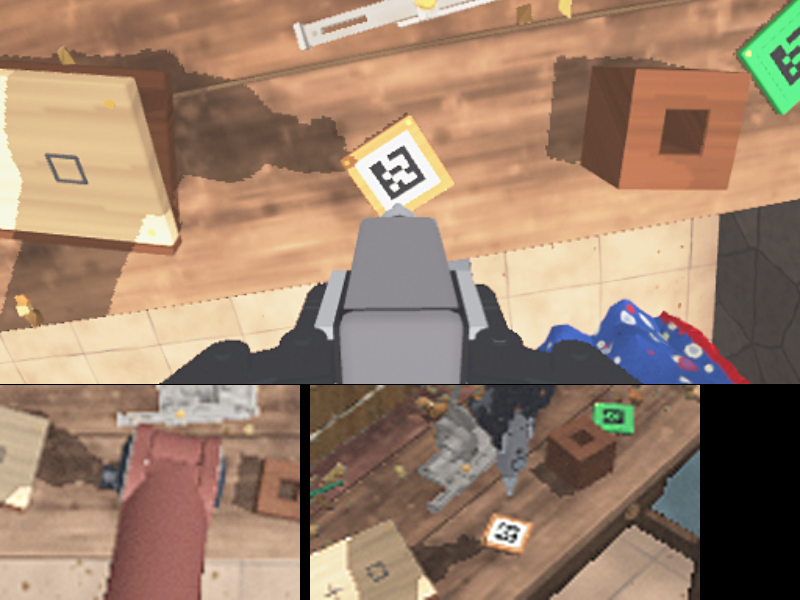

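Run:
```python
from m import *
o=np.load('o2.npy',allow_pickle=True).item(); a=cv2.imread('pics/w2.png')
p=o['tcp_pos']; Rm=R.from_rotvec(o['tool_rot']).as_matrix(); print(Rm[:,2])
for z in(.116,.096): print(proj('wrist',p+Rm[:,2]*z,o))
g=cv2.cvtColor(a,cv2.COLOR_BGR2HSV)
w=cv2.inRange(g,(0,0,170),(180,45,255));w[:135]=0;w[192:]=0;w[:,:210]=0;w[:,300:]=0
w=cv2.morphologyEx(w,cv2.MORPH_CLOSE,np.ones((11,11)))
cs=max(cv2.findContours(w,cv2.RETR_EXTERNAL,cv2.CHAIN_APPROX_NONE)[0],key=cv2.contourArea)
rc=cv2.minAreaRect(cs);print(rc,onz('wrist',[rc[0],(254.7,172.8)],.0065,o))
mm=onz('wrist',cv2.boxPoints(rc),.0065,o);print(np.linalg.norm(mm-np.roll(mm,1,0),axis=1))
# mark square
print('sq',onz('wrist',[(66*.64,269*.64)],.055,o))
# tip in side
print(proj('side',p+Rm[:,2]*.116))
```

```text
[-3.18676186e-04 -3.51922347e-04 -9.99999887e-01]
[[255.74807002 195.88268979]]
[[255.69961066 203.94443982]]
((253.99325561523438, 174.25439453125), (39.884822845458984, 40.52864456176758), 56.82148742675781) [[ 0.43747684 -0.08497219  0.0065    ]
 [ 0.43897384 -0.08604861  0.0065    ]]
[0.04594457 0.04478504 0.04479813 0.046469  ]
sq [[0.48987696 0.11533022 0.055     ]]
[[289.95180621 198.97944975]]
```

```bash
python3 -m inch '[[1,[0.1,0.1,-1],0],[1,[0,0,-1.5],0],[1,[0,0,-1],0],[1,[0,0,0],0],[1,[0,0,0],0]]' 40 && for i in 1 2 3 4; do python3 -m inch '[[1,[0,0,0],0],[1,[0,0,0],0],[1,[0,0,0],0],[1,[0,0,0],0],[1,[0,0,0],0]]'|tr '\n' ' '; echo; done
python3 - <<'E'
from h import *
b=save('side','side3.png')[150:240,240:360]; cv2.imwrite('pics/s3.png',cv2.resize(b,None,fx=5,fy=5,interpolation=cv2.INTER_CUBIC)[:,:,::-1])
E
```

```text
time: 5.68
tcp_pos: [0.4391, -0.0859, 0.1634]
tool_rot: [-3.129, 0.284, -0.001]
force: [-0.2, 0.3, -1.0]
finger_gap: 0.0335
time: 6.3 tcp_pos: [0.4388, -0.0858, 0.1633] tool_rot: [-3.129, 0.284, -0.0] force: [0.5, -0.3, -1.2] finger_gap: 0.0336 
time: 6.92 tcp_pos: [0.4388, -0.0858, 0.1633] tool_rot: [-3.129, 0.284, -0.0] force: [-0.1, 0.2, -1.8] finger_gap: 0.0335 
time: 7.55 tcp_pos: [0.4388, -0.0858, 0.1633] tool_rot: [-3.129, 0.284, -0.0] force: [-0.7, 0.1, -0.8] finger_gap: 0.0333 
time: 8.18 tcp_pos: [0.4388, -0.0858, 0.1633] tool_rot: [-3.129, 0.284, -0.0] force: [1.4, -0.2, -1.6] finger_gap: 0.0336
```

View pics/s3.png

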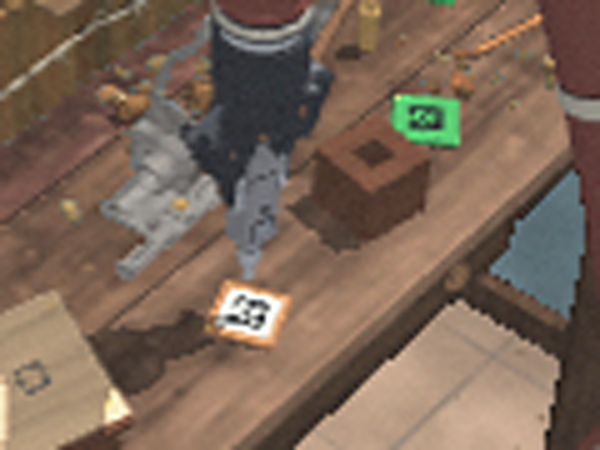

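```bash
python3 -m inch '[[1,[0,0,2],0],[1,[0,-0.25,2],0],[1,[0,-2,0],0],[1,[0,-2.5,0],0],[1,[0,-2.5,0],0]]' 40 && python3 -m inch '[[1,[0,-2.5,0],0],[1,[0,-2.5,0],0],[1,[0,-2.5,0],0],[1,[0,-2.5,0],0],[1,[0.5,-1,0],0]]' && python3 -m inch '[[1,[2,0,0],0],[1,[2,0,0],0],[1,[1.9,0,0],0],[1,[0,0,-2],0],[1,[0,0,-2],0]]' && python3 -m inch '[[1,[0,0,-2],0],[1,[0,0,0],0],[1,[0,0,0],0]]' 20 && python3 -m inch '[[1,[-0.49,0.09,0],0],[1,[-0.49,0.09,0],0],[1,[-0.3,0.06,0],0],[1,[-0.3,0.06,0],0],[1,[0,0,0],0]]' 20
```

```text
time: 8.85
tcp_pos: [0.4387, -0.1588, 0.2033]
tool_rot: [-3.129, 0.283, -0.0]
force: [0.2, -0.5, -1.4]
finger_gap: 0.0335
time: 9.48
tcp_pos: [0.4432, -0.2699, 0.2032]
tool_rot: [3.128, -0.289, -0.001]
force: [0.4, -0.1, -2.0]
finger_gap: 0.0335
time: 10.1
tcp_pos: [0.5037, -0.2669, 0.1627]
tool_rot: [-3.128, 0.281, -0.001]
force: [-0.6, 1.3, -2.3]
finger_gap: 0.0339
time: 10.48
tcp_pos: [0.5035, -0.268, 0.1439]
tool_rot: [3.129, -0.283, 0.002]
force: [0.2, 0.4, -1.5]
finger_gap: 0.0335
time: 11.1
tcp_pos: [0.4889, -0.2657, 0.144]
tool_rot: [3.128, -0.283, 0.007]
force: [2.9, -1.3, -1.9]
finger_gap: 0.0339
```

```bash
python3 -m inch '[[1,[-0.3,0.055,0],0],[1,[-0.3,0.055,0],0],[1,[-0.3,0.055,0],0],[1,[-0.3,0.055,0],0],[1,[0,0,0],0]]' 20
python3 - <<'E'
from h import *
o=r.get_obs(); np.save('o4.npy',o,allow_pickle=True); w=save('wrist','w4.png'); b=save('side','side4.png')[120:225,255:375]
W=np.zeros((600,800,3),np.uint8);W[:384,:512]=w;W[390:600,0:240]=cv2.resize(b,(240,210),interpolation=cv2.INTER_CUBIC)
cv2.imwrite('pics/c4.png',W[:,:,::-1]); Rm=R.from_rotvec(o['tool_rot']).as_matrix(); print(o['tcp_pos'],o['force'])
for t in (0,5,10,15,20,25,30):
    c,s=np.cos(np.radians(t)),np.sin(np.radians(t)); print(t,proj('wrist',o['tcp_pos']+Rm@np.array([s*.113,0,.003+c*.113]),o))
E
```

```text
time: 11.72
tcp_pos: [0.4778, -0.263, 0.1443]
tool_rot: [3.128, -0.282, 0.01]
force: [5.8, 0.7, -1.1]
finger_gap: 0.033
[ 0.47784376 -0.26301171  0.14434107] [ 5.78685124  0.69081389 -1.14183982]
0 [[255.74769655 195.88664667]]
5 [[255.74050435 185.10537148]]
10 [[255.73122653 174.36227919]]
15 [[255.71973333 163.64454451]]
20 [[255.70586385 152.94130891]]
25 [[255.68942182 142.24409032]]
30 [[255.67017032 131.54732782]]
```

View pics/c4.png

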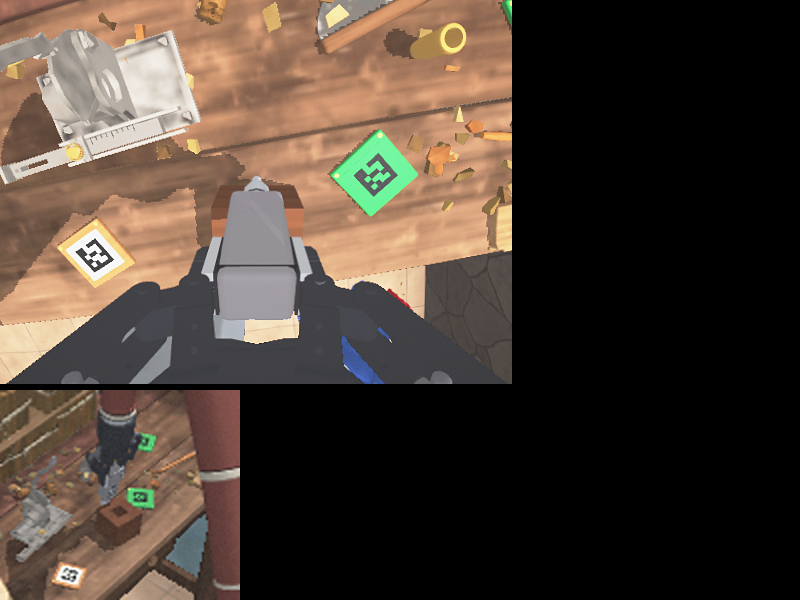

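```bash
cat > tip.py <<'E'
from h import *
import sys
o=r.get_obs(); w=save('wrist',sys.argv[1]); Rm=R.from_rotvec(o['tool_rot']).as_matrix()
h=cv2.cvtColor(w,cv2.COLOR_RGB2HSV); m=(h[:,:,1]<60).astype(np.uint8); m[:100]=0; m[300:]=0; m[:,:225]=0; m[:,290:]=0
n,l,s,c=cv2.connectedComponentsWithStats(m); k=1+np.argmax(s[1:,4]); rows=np.where(l==k)
t=rows[0].min(); print('top row',t,'cols',rows[1][rows[0]==t].mean(), [ (int(y),int((rows[0]==y).sum())) for y in range(t,t+26,5)])
th=np.arange(0,40,.5); pr=[proj('wrist',o['tcp_pos']+Rm@np.array([np.sin(a)*.109,0,.003+np.cos(a)*.109])+Rm@np.array([.004*np.cos(a),0,-.004*np.sin(a)])*.7,o)[0,1] for a in np.radians(th)]
print('tilt',np.interp(-t,-np.array(pr),th),'tcp',np.round(o['tcp_pos'],4),'F',np.round(o['force'],2),np.round(o['tool_rot'],3))
E
python3 tip.py w5.png; python3 -m inch '[[1,[-0.3,0.055,0],0],[1,[-0.3,0.055,0],0],[1,[-0.3,0.055,0],0],[1,[-0.3,0.055,0],0],[1,[-0.3,0.055,0],0]]' 20;python3 -m inch '[[1,[0,0,0],0],[1,[0,0,0],0]]' 20; python3 tip.py w6.png
```

```text
top row 176 cols 256.0 [(176, 5), (181, 12), (186, 23), (191, 44), (196, 52), (201, 54)]
tilt 8.700278666270982 tcp [ 0.4779 -0.263   0.1443] F [ 5.3  -0.3   0.12] [ 3.128 -0.282  0.01 ]
time: 12.5
tcp_pos: [0.4631, -0.2607, 0.1441]
tool_rot: [3.127, -0.282, 0.011]
force: [6.2, -0.4, -2.7]
finger_gap: 0.0333
time: 12.75
tcp_pos: [0.4626, -0.2606, 0.1441]
tool_rot: [3.128, -0.282, 0.009]
force: [5.3, -0.9, -1.9]
finger_gap: 0.0339
top row 153 cols 256.0 [(153, 3), (158, 11), (163, 17), (168, 25), (173, 28), (178, 51)]
tilt 19.726912935738376 tcp [ 0.4626 -0.2606  0.1441] F [ 5.27 -0.87 -1.86] [ 3.128 -0.282  0.009]
```

```bash
python3 -m inch '[[1,[1,-0.18,0],0],[1,[1,-0.18,0],0],[1,[0,0,2],0],[1,[0,0,2],0],[1,[0,0,2],0]]' 40; python3 -m inch '[[1,[0,0,2],0],[1,[0,0,0],0],[1,[0,0,0],0]]' 50; python3 tip.py w7.png
```

```text
time: 13.42
tcp_pos: [0.4792, -0.2637, 0.2032]
tool_rot: [-3.128, 0.284, 0.005]
force: [0.1, -0.7, -2.3]
finger_gap: 0.0337
time: 13.8
tcp_pos: [0.4792, -0.2635, 0.2222]
tool_rot: [-3.128, 0.284, 0.004]
force: [-0.4, 0.1, -2.3]
finger_gap: 0.0335
top row 154 cols 256.5 [(154, 6), (159, 11), (164, 18), (169, 25), (174, 28), (179, 51)]
tilt 19.242386984774544 tcp [ 0.4792 -0.2635  0.2222] F [-0.36  0.14 -2.34] [-3.128  0.284  0.004]
```

```bash
python3 -m inch '[[1,[-2,1,1.5],0],[1,[-2,3,1.5],0],[1,[0,4,0],-0.2],[1,[0,4,0],-0.2],[1,[0,4,0],-0.2]]' 50; python3 -m inch '[[1,[0,4,0],-0.3],[1,[0,4,0],0],[1,[0,4,0],0],[1,[0,4,0],0],[1,[0,4,0],0]]'; python3 -m inch '[[1,[0,4,0],0],[1,[0,4,0],0],[1,[1,4,0],0],[1,[1.5,2,0],0],[1,[1.5,1.4,0],0]]';python3 -m inch '[[1,[0,0,-2],0],[1,[0,0,-1],0],[1,[0,0,0],0],[1,[0,0,0],0]]'; python3 tip.py w8.png
python3 - <<'E'
from m import *
o=r.get_obs(); np.save('o8.npy',o,allow_pickle=True)
w=cv2.imread('pics/w8.png'); p=proj('wrist',[.5275,.2375,.055],o)[0]; print(p)
x,y=int(p[0]),int(p[1]); x0,y0=max(0,x-80),max(0,y-60); print(x0,y0)
cv2.imwrite('pics/w8c.png',cv2.resize(w[y0:y0+120,x0:x0+160],None,fx=5,fy=5,interpolation=cv2.INTER_CUBIC))
E
```

```text
time: 14.48
tcp_pos: [0.4393, -0.1026, 0.2525]
tool_rot: [-3.118, 0.384, 0.003]
force: [0.3, 0.7, -0.8]
finger_gap: 0.0332
time: 15.1
tcp_pos: [0.4393, 0.0972, 0.2524]
tool_rot: [3.111, -0.431, -0.003]
force: [0.3, 0.6, -1.2]
finger_gap: 0.0335
time: 15.72
tcp_pos: [0.4795, 0.2513, 0.252]
tool_rot: [3.111, -0.428, -0.004]
force: [0.5, -0.8, -1.8]
finger_gap: 0.0338
time: 16.23
tcp_pos: [0.4802, 0.25, 0.2236]
tool_rot: [-3.111, 0.432, -0.001]
force: [1.5, -0.0, -1.5]
finger_gap: 0.0334
top row 154 cols 256.0 [(154, 5), (159, 10), (164, 17), (169, 24), (174, 27), (179, 50)]
tilt 19.269940127464135 tcp [0.4802 0.25   0.2236] F [ 1.54 -0.03 -1.48] [-3.111e+00  4.320e-01 -1.000e-03]
[255.24132032 132.01450709]
175 72
```

View pics/w8c.png

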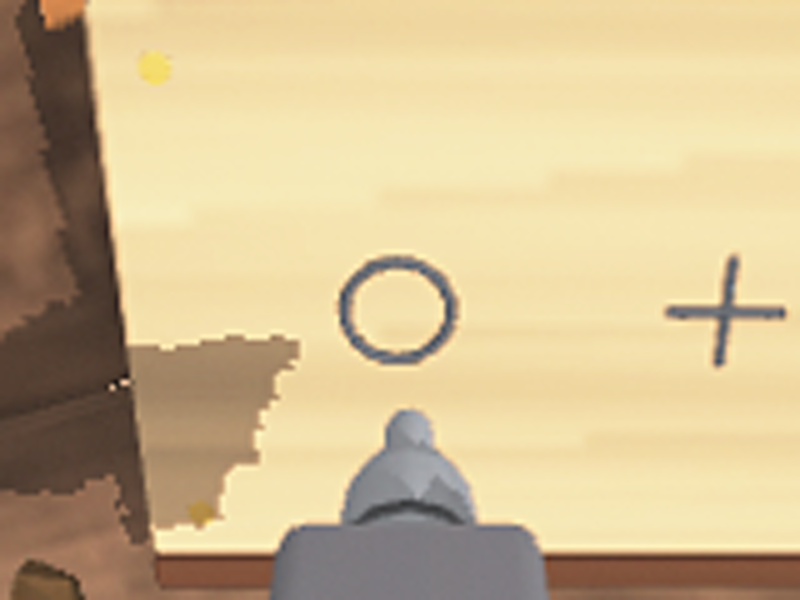

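Run:
```python
from m import *
o=np.load('o8.npy',allow_pickle=True).item(); Rm=R.from_rotvec(o['tool_rot']).as_matrix()
P=onz('wrist',[(398/5+175-.4,310/5+72-.4),(726/5+175-.4,312/5+72-.4)],.055,o); d=P[0]-P[1]
yaw=np.arctan2(-d[0],d[1]); print('ring',P[0],'row',np.linalg.norm(d),np.degrees(yaw),'top',onz('top',[T(79,97)],.055),'side',onz('side',[S(69,523)],.055))
print('tool yaw',np.degrees(np.arctan2(Rm[1,0],Rm[0,0])),'z',Rm[:,2])
t=np.radians(20);n=np.array([-np.sin(t)*np.cos(yaw),-np.sin(t)*np.sin(yaw),np.cos(t)])
for th in(19.3,20):
  a=np.radians(th); tip=o['tcp_pos']+Rm@np.array([np.sin(a)*.113,0,.003+np.cos(a)*.113]); off=tip-o['tcp_pos']
  ring=P[0]
  print(th,'tip',tip,proj('wrist',tip,o),'to ring+30mm n (cm)',(ring+.03*n-tip)*100,'n',n)
```

```text
ring [0.52628628 0.23891534 0.055     ] row 0.06510584779418847 -15.954255755646104 top [[0.5268889  0.23701536 0.055     ]] side [[0.52572027 0.23953885 0.055     ]]
tool yaw -15.788235712766928 z [ 1.04437556e-03  5.58573869e-04 -9.99999299e-01]
19.3 tip [0.51638108 0.23997532 0.11426115] [[255.72909603 154.4872731 ]] to ring+30mm n (cm) [ 0.00398158  0.17603502 -3.10703755] n [-0.32884603  0.09401101  0.93969262]
20 tip [0.5176317  0.23962131 0.1147265 ] [[255.72708596 152.9896174 ]] to ring+30mm n (cm) [-0.12107991  0.21143576 -3.15357256] n [-0.32884603  0.09401101  0.93969262]
```

```bash
python3 -m inch '[[1,[-0.05,0.18,-1.5],0],[1,[0,0,-1.6],0],[1,[0.33,-0.09,-0.94],0],[1,[0.33,-0.09,-0.94],0],[1,[0,0,0],0]]' 50; python3 -m inch '[[1,[0,0,0],0],[1,[0,0,0],0]]'; python3 tip.py w9.png
python3 - <<'E'
from m import *
o=r.get_obs(); np.save('o9.npy',o,allow_pickle=True)
w=cv2.imread('pics/w9.png'); p=proj('wrist',[.5263,.2389,.055],o)[0]; print(p)
x,y=int(p[0]),int(p[1]); x0,y0=max(0,x-50),max(0,y-37); print(x0,y0)
cv2.imwrite('pics/w9c.png',cv2.resize(w[y0:y0+75,x0:x0+100],None,fx=8,fy=8,interpolation=cv2.INTER_CUBIC))
E
```

```text
time: 16.9
tcp_pos: [0.4862, 0.2496, 0.1727]
tool_rot: [3.111, -0.432, -0.001]
force: [-0.0, 0.0, -0.8]
finger_gap: 0.0335
time: 17.15
tcp_pos: [0.4863, 0.2503, 0.174]
tool_rot: [-3.111, 0.431, -0.001]
force: [0.3, 0.5, -1.1]
finger_gap: 0.0335
top row 136 cols 256.0 [(136, 9), (141, 6), (146, 4), (151, 6), (156, 18), (161, 10)]
tilt 27.943677886576317 tcp [0.4863 0.2503 0.174 ] F [ 0.35  0.45 -1.09] [-3.111e+00  4.310e-01 -1.000e-03]
[255.9925138  147.42096258]
205 110
```

View pics/w9c.png

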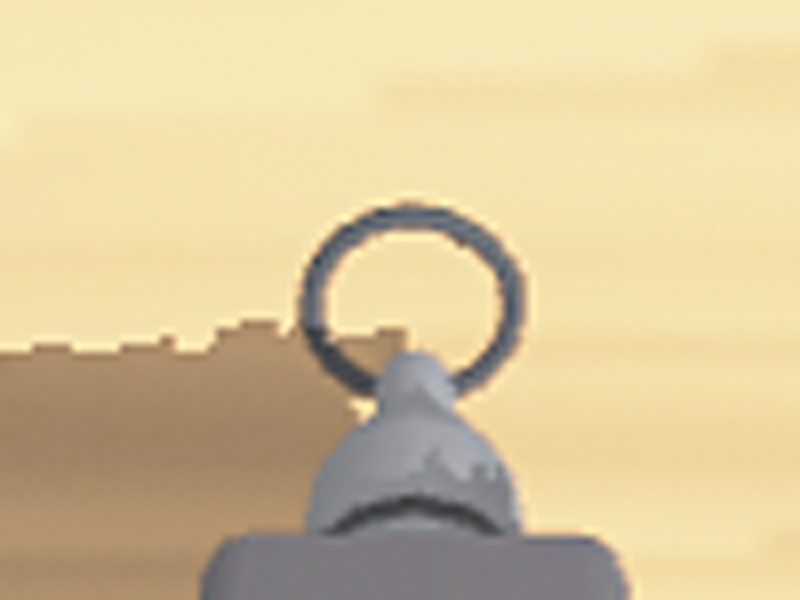

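```bash
cat > f.py <<'E'
from h import *
F=[];Q=[]
n=np.array([-.329,.094,.94])
for i in range(12): r.camera('side'); o=r.get_obs(); F.append(o['force']);Q.append(o['tcp_pos'])
F=np.array(F);m=F.mean(0);print('F',m.round(2),'sd',(F.std(0)/12**.5).round(2),'along n',(m@n).round(2),'tcp',np.mean(Q,0).round(4),np.round(o['tool_rot'],3),o['time'])
E
python3 f.py; python3 -m inch '[[1,[0.13,-0.04,-0.38],0],[1,[0.13,-0.04,-0.37],0],[1,[0,0,0],0]]' 50 >/dev/null; python3 f.py; python3 -m inch '[[1,[0.13,-0.04,-0.38],0],[1,[0,0,0],0]]' 50 >/dev/null; python3 f.py
```

```text
F [ 0.02 -0.04 -1.39] sd [0.15 0.16 0.16] along n -1.32 tcp [0.4861 0.2501 0.1736] [-3.112  0.431 -0.   ] 17.8
F [-0.06 -0.32 -1.6 ] sd [0.14 0.14 0.11] along n -1.51 tcp [0.4887 0.2493 0.166 ] [-3.112  0.431 -0.   ] 18.775
F [-0.37  0.41 -0.28] sd [0.09 0.1  0.14] along n -0.1 tcp [0.49   0.249  0.1623] [-3.112  0.431 -0.   ] 19.625
```

```bash
python3 f.py; python3 -m inch '[[1,[0.04,-0.01,-0.11],0],[1,[0.04,-0.01,-0.11],0],[1,[0,0,0],0]]' 50 >/dev/null; python3 f.py; python3 f.py; python3 f.py
python3 - <<'E'
from m import *
o=r.get_obs(); w=r.camera('wrist')[:,:,::-1]; x0,y0=205,110
cv2.imwrite('pics/w10c.png',cv2.resize(w[y0:y0+75,x0:x0+100],None,fx=8,fy=8,interpolation=cv2.INTER_CUBIC))
E
```

```text
F [-0.16  0.68 -0.82] sd [0.13 0.12 0.16] along n -0.65 tcp [0.49   0.249  0.1622] [-3.112  0.431 -0.   ] 20.225
F [-0.56  0.85  0.26] sd [0.18 0.12 0.15] along n 0.51 tcp [0.4908 0.2488 0.16  ] [-3.112  0.431 -0.   ] 21.2
F [-0.44  1.41  0.02] sd [0.1  0.15 0.08] along n 0.3 tcp [0.4908 0.2487 0.16  ] [-3.112  0.431 -0.   ] 21.8
F [-0.84  0.95  0.35] sd [0.13 0.18 0.16] along n 0.7 tcp [0.4908 0.2487 0.16  ] [-3.112  0.431 -0.   ] 22.4
```

View pics/w10c.png

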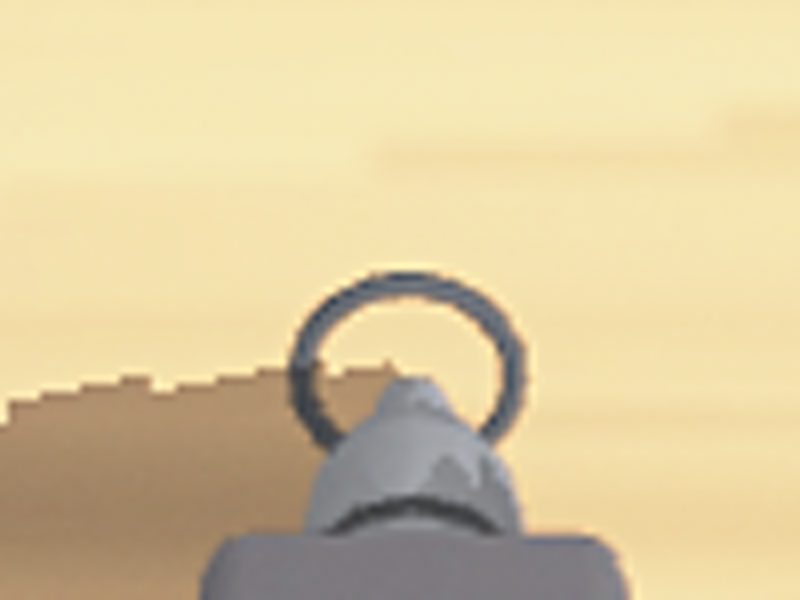

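Run:
```python
from m import *
o=r.get_obs(); n=np.array([-.329,.094,.94]); u=np.array([.9035,-.258,.342])
rc=(408/8+205-.44,372/8+110-.44); 
P=onz('wrist',[rc],.055,o)[0]; print('ring',P)
d=R.random(4000,random_state=1).apply([0,0,1])
for s in(-2,0,2):   # mm up-slope offset of tip
    print(s,(proj('wrist',P+u*s/1000+.004*n+.004*d,o)[:,1].min()), 'cyl', proj('wrist',P+u*s/1000+.002*n+.004*u,o)[0,1],'seen',376/8+110-.44)
a=np.radians(19.3);Rm=R.from_rotvec(o['tool_rot']).as_matrix();tip=o['tcp_pos']+Rm@np.array([np.sin(a)*.1075,0,.003+np.cos(a)*.1075]);e=tip-P;print('tip-ring n,u,y(mm)',e@n*1e3,e@u*1e3,e@np.array([.275,.961,0])*1e3)
```

```text
ring [0.52641015 0.2387768  0.055     ]
-2 155.7679595682587 cyl 155.17413736877108 seen 156.56
0 153.5451776345526 cyl 152.94391197983316 seen 156.56
2 151.2987633163865 cyl 150.68994415652264 seen 156.56
tip-ring n,u,y(mm) 0.9986226992230335 -1.1648866849954431 -0.12868109272131306
```

```bash
python3 -m inch '[[1,[-0.13,0.04,0.38],0],[1,[-0.13,0.04,0.37],0],[1,[0.16,-0.05,0.06],0],[1,[0,0,0],0],[1,[0,0,0],0]]' 50 >/dev/null; python3 f.py;  python3 -m inch '[[1,[0.13,-0.04,-0.38],0],[1,[0.10,-0.03,-0.28],0],[1,[0.04,-0.01,-0.12],0],[1,[0,0,0],0],[1,[0,0,0],0]]' 50 >/dev/null; python3 f.py; python3 f.py; python3 f.py
python3 - <<'E'
from m import *
w=r.camera('wrist')[:,:,::-1]; x0,y0=205,110
cv2.imwrite('pics/w11c.png',cv2.resize(w[y0:y0+75,x0:x0+100],None,fx=8,fy=8,interpolation=cv2.INTER_CUBIC))
E
```

```text
F [ 0.01 -0.11 -1.58] sd [0.14 0.15 0.12] along n -1.5 tcp [0.4898 0.249  0.168 ] [-3.112  0.431 -0.   ] 23.675
F [-0.66  1.12  0.59] sd [0.11 0.17 0.12] along n 0.88 tcp [0.4925 0.2484 0.1604] [-3.112  0.431 -0.   ] 24.9
F [-0.56  1.25  0.35] sd [0.14 0.17 0.13] along n 0.63 tcp [0.4925 0.2483 0.1603] [-3.112  0.431 -0.   ] 25.5
F [-0.45  1.77  0.33] sd [0.13 0.11 0.07] along n 0.62 tcp [0.4925 0.2482 0.1603] [-3.112  0.431 -0.   ] 26.1
```

View pics/w11c.png

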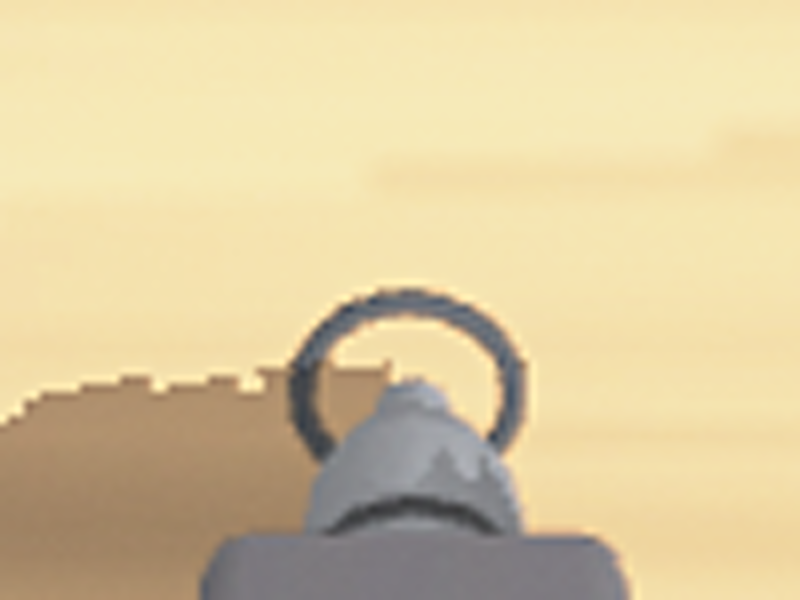

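```bash
python3 -c "
from plant import r
o=r.get_obs();print(o['time'],o['tcp_pos'],o['finger_gap']);print(r.hand_in())"
```

```text
26.15 [0.49252236 0.24820735 0.16029866] 0.0333619732080397
the job is handed in; nothing more can be done
None
```

I handed the job in at 26 s of simulated time, with the meter still gripped and pressed inside the ring.

- **Tag read:** I took the meter out of its block and held it upright for about 2.5 s over the white tag on the wooden carrier, not the two green ones. By the arm's pose, the tip was about 4 cm above the middle. The arm stayed steady to under 1 mm.
- **Tilt:** The moves can only turn the tool about the vertical. To tilt the meter, I pushed its nose against the edge of the fixed wooden block so that it pivoted in the jaws. The wrist camera gave 19.2–19.3° against the 20° needed, measured before the tip touched the board and not again while pressed. The direction matched the row of marks to about 0.2°.
- **Press:** The first press was about 1–3 mm down-slope of the ring's middle, with the two checks giving 1.2 and 2.7 mm. I lifted the meter, moved it 1.8 mm up-slope and pressed again. The last picture shows the tip inside the ring, near the middle.
- **Plunger:** The averaged force rose by about 2.1 N over the free reading, which puts the plunger about 6 mm in, half way.
- **Not explained:** A sideways force of about 1.1–1.8 N along y showed at the end, with about 0.2 mm of drift. I took it for friction at the tip and left it alone.

The jaws and the meter were kept clear of the other things on the table.

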